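Set the gel run voltage on the thumbwheels and start the run

TASK

Set the three thumbwheels of the electrophoresis power supply to 145 (hundreds 1, tens 4, units 5), rolling each one gently with a fingertip so that its spindle is not overloaded. Only when all three show the code, press the smaller key beside them, the start key, fully down and let it come back up. Do not press the larger stop key, and leave everything else on the bench where it stands.

Things in the scene. Friction and masses are not known exactly. Their poses are not given: they have to be found in the camera images.
- supply: electrophoresis power supply, light grey case 260 mm deep (x), 300 mm wide (y), fixed. Origin: centre of its underside, on the bench; x points to its back, away from the robot, y left, z up. Flat control deck 85 mm high from the front edge to x = 40 mm, then a rear block 110 mm high. On the deck: a bank of three black thumbwheels at the left, two ivory round keys at the right
- bank_place (a point): point on the deck (85 mm high) below the middle of the centre wheel; axes as the supply's. Wheel centres along y: hundreds +30 mm, tens 0, units -30 mm. Nominal top of the rims: 12 mm above this point, but the clip-in bank may sit up to 3 mm higher or lower and 1 mm off in x or y, all wheels alike; this is not measured. Its black frame, 64 x 98 mm, stands 8 mm below the rims' tops
- hundreds (a joint): left thumbwheel (radius 22, width 14 mm, spindle along y, only its top sticks out). Value in rad = digit x 0.6283, 0 to 5.655 for 0 to 9, firm stops just beyond 0 and 9. The digit on top is the one set, marked by that many white pips. It grows when the top of the rim is rolled away from the robot (+x), 13.8 mm of rim a digit. All three wheels are alike
- tens (a joint): middle thumbwheel, as the left one. A spring detent clicks at each digit and draws the wheel to the nearest digit when let go (left just half-way it can hang there); leaving a detent takes 2 to 3 N along the rim. The rim has only a fine grain, nothing to hook on: it is rolled by the friction of a fingertip pressed on it, and slips under too light a touch
- units (a joint): right thumbwheel, as the left one. A fingertip force of 7 to 12 N rolls a wheel surely; the spindle is overloaded by more than 20 N, pressing and rolling taken together
- start_key_top (a point): centre of the top of the start key: the smaller ivory key (20 mm across), nearer to the wheels, 90 mm to the right of the centre wheel, in a black collar 36 mm across. Its top is 17 mm above the deck, 9 mm above its collar
- start_key (a joint): travel of the start key in m: 0 up, 0.005 fully down; 4.5 N pushes it fully down and it springs back
- stop_key (a joint): travel of the stop key in m: the larger ivory key (30 mm across), 60 mm to the right of the start key; to be left alone
- tip_box: clear box of pipette tips, 85 x 120 x 65 mm, standing at the left of the supply; to be left where it is
- tube_rack: grey rack of small tubes, 60 x 130 x 40 mm, at the right of the supply; to be left where it is
- gel_comb: white gel comb, 95 mm long, 20 mm high, lying on the supply's raised rear block; to be left where it is
- pipette: pipette, 240 mm long, lying on the bench to the right; to be left where it is
- buffer_jar: round buffer jar, 84 mm across, 150 mm high; to be left where it is
- beaker: glass beaker, 72 mm across, 85 mm high; to be left where it is
- gel_dish: flat clear dish, 90 mm across, 16 mm high; to be left where it is

How it is judged:
On the way, in this order (a step that is already met when the one before it is completed fails the run):
1. all three wheels rest in their detents at 1, 4 and 5 (value of joint hundreds between 0.5083 and 0.7483 rad and value of joint tens between 2.3933 and 2.6333 rad and value of joint units between 3.0216 and 3.2616 rad), for 0.2 s.
2. the start key is pressed fully down (value of joint start_key above 0.004 m), for 0.05 s.
At the end, for the whole second after the job is handed in: the wheels stand at 1, 4 and 5 (each within 0.12 rad of 0.628, 2.513 and 3.142) and both keys are up (within 1 mm) (all of step 1 and value of joint each of start_key, stop_key below 0.001 m); the robot touches nothing.
It fails at once if a wheel is pressed with more than 20 N (contact force between any of the fingers, the arm and hundreds above 20 N or contact force between any of the fingers, the arm and tens above 20 N or contact force between any of the fingers, the arm and units above 20 N).
It fails at once if the start key is pressed (over 3 mm) while the wheels do not show the code (value of joint start_key above 0.003 m and not (value of joint hundreds between 0.5083 and 0.7483 rad and value of joint tens between 2.3933 and 2.6333 rad and value of joint units between 3.0216 and 3.2616 rad)).
It fails at once if the stop key is pressed (over 2 mm) (value of joint stop_key above 0.002 m).
It fails at once if a bystander is moved by more than 30 mm (distance of any of tip_box, tube_rack, gel_comb, pipette, buffer_jar, beaker, gel_dish from where it was at the start of the episode above 0.03 m).
It also fails if it takes over 67 s, if anything falls off the work surface, if the arm or the gripper's body presses on something with over 40 N, if the wrist force passes 120 N, or if a joint passes its speed limit or range.

ROBOT

A 6-joint arm with a two-finger parallel gripper is mounted at the origin on the work surface. World frame = base frame: x ahead of the robot, y to its left, z up, the work surface at z = 0. Lengths are in m, angles in rad, forces in N, time in s.
With the tool pointing down it reaches from about 0.325 to 0.9 m from the base axis. Payload 3.5 kg.
Tool frame: the origin (TCP) lies midway between the tips of the shut fingers; the grasp point (between the pads) lies 19 mm behind it; z points along the fingers, y is the line along which they close (so a half turn about z gives the same grasp; the last joint's range is limited). The gripper opens to 85 mm and grips with 20 to 120 N. Pads are 22 mm wide; open, the fingers measure 114 mm over their backs; the gripper's body (76 mm by 85 mm) begins 54 mm behind the grasp point. The pads swing forward as they close: fully open they stand 13 mm farther back than shut.
Start: joints at [1.014, 0.276, -0.026, 1.268, 0, 1.467], TCP at [0.274, 0.562, 0.231] pointing down, gripper open.
Joint ranges: [-3.12, 3.12], [-0.85, 1.88], [-1.08, 1.24], [-1.95, 2.15], [-1.57, 1.53], [-3.14, 3.14]. Speed limits (rad/s): [2.57, 2.57, 3.14, 3.14, 3.14, 3.14].

INTERFACE

Orientations are given as a unit quaternion [w, x, y, z].
In Python, from cell import manip gives the robot as it stands. The module is installed in compiled form; this text tells all that it offers.
- The arm moves only by the shell command python3 -m jog 'ROWS' [FORCE]. ROWS is JSON, one flat list of numbers, 5 for each row, row after row: the opening, from 0 (shut) to 1 (fully open), then the shift along the tool's x, y, z in m, then the turn about the tool's z in degrees. In form: [claw, tx, ty, tz, yaw, claw, tx, ty, tz, yaw, ...]. A call has 1 to 12 rows; each row is the pose to reach, as a shift and turn from the pose commanded when the call began, along the tool's axes at that moment; what a row does not reach only later rows make up. A row lasts 1/8 s, in which the tool goes at most 62.5 mm and 10.7 degrees, less where a joint would pass 70% of its speed; a pose out of reach is approached as far as the arm can. A call with a gripper value outside its range is refused whole. The fingers move at their own pace and stop on an object; FORCE is the grip in N (left out, the last holds). Time passes only in rows, so rows that repeat a pose let the fingers close. It gives the time, the measured TCP pose, the force, the opening and the grip force at its end, in the units of the state.
- manip.state(): the state, without advancing time (a new reading comes with each control period).
- manip.grab_frame(name): name is "side" or "top" or "wrist"; returns the picture (400x640x3 uint8, blue, green, red); there is no depth.
- manip.camera_info(name): a dict with "fov_y" (degrees; the focal length in pixels is half the picture's height over the tangent of half this angle, whatever the lens; pixels are square), "cx", "cy" (the principal point, pixels), "k1" (the pictures are not rectified: a ray, as slopes to the right and down, at radius r is drawn at 1 + k1 r^2 times it, then the intrinsics apply), "R" (3x3) and "t" (3): a world point X has camera coordinates R X + t; the wrist camera has in their place "hand_eye" (4x4, takes a point from camera to tool coordinates, whose origin is the TCP and whose axes are the flange's). Camera axes: x right, y down, z forward; pixel columns grow to the right and rows downward; lengths in m; the calibration is good to about 2 mm. A picture is of the moment at which its call begins: read the wrist's pose just before it. camera_info takes no time and is no camera call.
- manip.finish_job(): hands the job in; it is judged then, once.
The state is a dict: "t": time; "joint_positions": joint angles; "joint_velocities": joint speeds; "effort": joint torques, N m; "position": TCP position; "tcp_rot": TCP orientation; "wrist_force": force on the tool from outside, world axes, zero at the start; "torque": the same for the moment, N m; "grip_width": opening from 0.0 (shut) to 1.0 (fully open); "grip_force": force on a finger pad.
Only numpy, scipy, OpenCV 4.12 (cv2) and the standard library are available. Lean on these libraries where they do the work, as an engineer would, in place of code of your own. Each camera call takes 0.05 s, during which the arm holds its last target. There are 200 camera calls.

## Working session

There is one attempt and no reset: what is moved stays moved. The work goes in short steps, Python scripts to look and compute and a shell command to move; the robot and the scene stay as the last step left them, time stands still between calls to the robot, and variables do not carry over. Pictures are saved under pics/ and viewed, at most 10 in all, crops included, and the job is handed in when it is done.

```bash
mkdir -p pics; python3 - <<'E'
from cell import manip
import cv2,numpy as np
s=manip.state();print({k:np.round(v,4).tolist() for k,v in s.items()})
for n in("side","top","wrist"):
    f=manip.grab_frame(n);cv2.imwrite(f"pics/{n}0.png",f);print(n,manip.camera_info(n))
E
```

```text
{'t': 0.0, 'joint_positions': [1.0136, 0.2772, -0.0279, 1.268, 0.0, 1.4674], 'joint_velocities': [-0.0008, 0.0014, -0.0014, 0.0019, -0.0004, -0.0016], 'effort': [0.0023, -44.551, 29.5201, 0.0163, -0.0001, -0.0], 'position': [0.2736, 0.5611, 0.2301], 'tcp_rot': [-0.0004, 0.225, 0.9744, -0.0011], 'wrist_force': [0.0384, 0.0413, -0.4677], 'torque': [0.0238, 0.0041, 0.034], 'grip_force': 0.0, 'grip_width': 0.9999}
side {'fov_y': 54.3578870758256, 'cx': 314.83294865245216, 'cy': 199.63700792165736, 'k1': -0.09531360293938235, 'R': array([[ 0.98104643, -0.19267115,  0.02063309],
       [-0.09319962, -0.56253039, -0.82150678],
       [ 0.1698874 ,  0.8040133 , -0.56982531]]), 't': array([-0.49539546,  0.11485471,  1.14840361])}
top {'fov_y': 53.842611292755194, 'cx': 322.93593581223035, 'cy': 198.57407124295702, 'k1': -0.02687301995465268, 'R': array([[-0.02928092, -0.99948096, -0.01343299],
       [-0.98192319,  0.0312755 , -0.18667804],
       [ 0.18700127,  0.00772406, -0.9823293 ]]), 't': array([0.00383436, 0.52097794, 1.14246372])}
wrist {'fov_y': 70.76965473992524, 'cx': 319.01724614670803, 'cy': 192.39625698521016, 'k1': -0.011444122900475823, 'hand_eye': array([[ 2.22340205e-04, -9.65711314e-01, -2.59618199e-01,
         6.53438901e-02],
       [ 9.99999751e-01,  4.08375223e-05,  7.04507207e-04,
         4.87241940e-04],
       [-6.69748417e-04, -2.59618291e-01,  9.65711082e-01,
        -1.41907315e-01],
       [ 0.00000000e+00,  0.00000000e+00,  0.00000000e+00,
         1.00000000e+00]])}
```

View pics/top0.png

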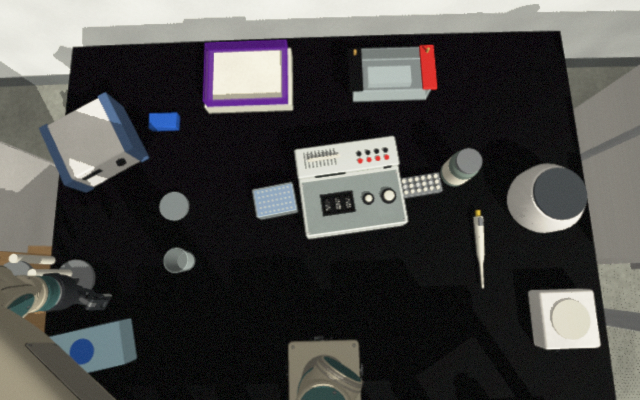

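View pics/side0.png

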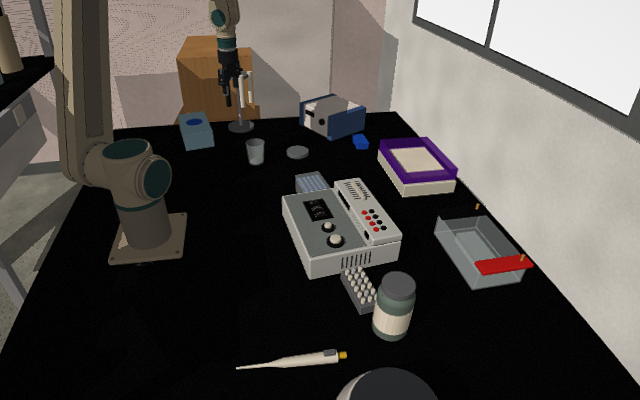

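The top view shows the supply at (352,187), with the wheel bank at (338,203), the start key at (368,198) and the stop key at (390,196). The arm is far to the left, by the gel dish and beaker. Next I measure bank and keys with ray casts.

```bash
cat > h.py <<'E'
from cell import manip
import cv2,numpy as np
from scipy.spatial.transform import Rotation as Ro
def cam(n,s=None):
    c=manip.camera_info(n);f=200/np.tan(np.radians(c["fov_y"]/2))
    K=np.array([[f,0,c["cx"]],[0,f,c["cy"]],[0,0,1.]]);D=np.array([c["k1"],0,0,0.])
    if n!="wrist": return K,D,c["R"],c["t"]
    q=s["tcp_rot"];T=np.eye(4);T[:3,:3]=Ro.from_quat(np.roll(q,-1)).as_matrix();T[:3,3]=s["position"]
    M=np.linalg.inv(T@c["hand_eye"]);return K,D,M[:3,:3],M[:3,3]
def cast(n,px,z,s=None):
    K,D,R,t=cam(n,s);u=cv2.undistortPoints(np.float64(px).reshape(-1,1,2),K,D)[:,0]
    d=np.c_[u,np.ones(len(u))]@R;o=-R.T@t
    return o+d*((z-o[2])/d[:,2])[:,None]
def proj(n,P,s=None):
    K,D,R,t=cam(n,s);return cv2.projectPoints(np.float64(P).reshape(-1,1,3),cv2.Rodrigues(R)[0],t,K,D)[0][:,0]
E
python3 - <<'E'
from h import *
f=cv2.imread("pics/top0.png")
g=f.max(2);x0,y0,x1,y1=312,185,402,222
r=(g[y0:y1,x0:x1]<70).astype(np.uint8)
n,l,st,ce=cv2.connectedComponentsWithStats(r)
for i in range(1,n):
    if st[i,4]>30:
        c,h=(ce[i]+[x0,y0]),0.09
        print(st[i],c,cast("top",[c],.09))
        cn=cv2.findContours((l==i).astype(np.uint8),0,2)[0][0]
        print(cv2.minAreaRect(cn))
cs=np.array([[295,150],[397,137],[408,222],[306,237]])
print(cast("top",cs[:2],.11),cast("top",cs[2:],.085))
h=g[y0:y1,x0:x1];b=((h>190)).astype(np.uint8)
n,l,st,ce=cv2.connectedComponentsWithStats(b)
for i in range(1,n):
    if st[i,4]>20: print("key",st[i],ce[i]+[x0,y0],cast("top",[ce[i]+[x0,y0]],.102))
cv2.imwrite("pics/c.png",np.hstack([cv2.resize(f[130:245,285:415],None,fx=5,fy=5)]))
E
```

```text
[69  3 15 15 64] [386.296875 195.71875 ] [[ 0.51565546 -0.19754042  0.09      ]]
((75.75000762939453, 10.249996185302734), (14.142135620117188, 13.435027122497559), 45.0)
[  8   6  35  25 596] [337.00838926 202.72483221] [[ 0.49945875 -0.05301183  0.09      ]]
((25.23121452331543, 18.002891540527344), (21.059921264648438, 32.23612594604492), 81.25383758544922)
[50  8 12 12 44] [366.43181818 198.68181818] [[ 0.50870573 -0.13917544  0.09      ]]
((55.25000762939453, 13.25000286102295), (10.60660171508789, 9.899494171142578), 45.0)
[[ 0.65723661  0.06531346  0.11      ]
 [ 0.68728267 -0.23658531  0.11      ]] [[ 0.43716886 -0.2565141   0.085     ]
 [ 0.40290562  0.03971921  0.085     ]]
key [87  0  3 14 22] [400.36363636 190.40909091] [[ 0.52769424 -0.23728172  0.102     ]]
key [73  6  9  9 67] [388.88059701 195.        ] [[ 0.5152195  -0.20324937  0.102     ]]
key [54 10  6  6 28] [368.5        197.78571429] [[ 0.50890734 -0.14401594  0.102     ]]
```

View pics/c.png

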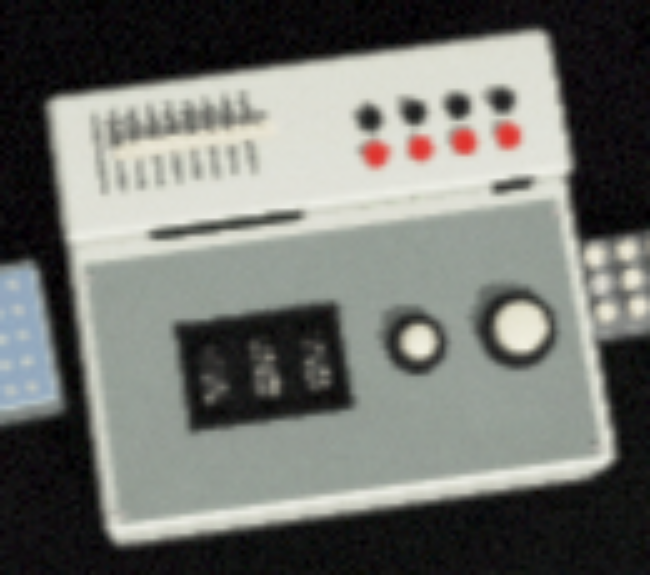

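```bash
python3 -m jog '[0,-0.421,-0.485,0.02,-32.6,0,-0.421,-0.485,0.02,-32.6,0,-0.421,-0.485,0.02,-32.6,0,-0.421,-0.485,0.02,-32.6,0,-0.421,-0.485,0.02,-32.6,0,-0.421,-0.485,0.02,-32.6,0,-0.421,-0.485,0.02,-32.6,0,-0.421,-0.485,0.02,-32.6,0,-0.421,-0.485,0.02,-32.6,0,-0.421,-0.485,0.02,-32.6,0,-0.421,-0.485,0.02,-32.6,0,-0.421,-0.485,0.02,-32.6]' 60
python3 - <<'E'
from h import *
s=manip.state();print(s["t"],s["position"],s["tcp_rot"],s["joint_velocities"],s["grip_width"],s["wrist_force"])
f=manip.grab_frame("wrist");cv2.imwrite("pics/w1.png",f)
np.save("w1.npy",s,allow_pickle=True)
E
```

```text
t: 1.65
position: [0.4398, -0.0602, 0.211]
tcp_rot: [-0.0, -0.056, 0.998, 0.0]
wrist_force: [0.1, 0.3, -0.8]
grip_width: 0.004
grip_force: 0.0
1.65 [ 0.43984507 -0.06016205  0.21102106] [-2.65705786e-04 -5.58157259e-02  9.98441041e-01  1.48114344e-04] [ 0.04546693 -0.01602938 -0.02146234  0.01670194  0.0130415   0.01134565] 0.0035849153124704503 [ 0.08163422  0.30413253 -0.83298896]
```

View pics/w1.png

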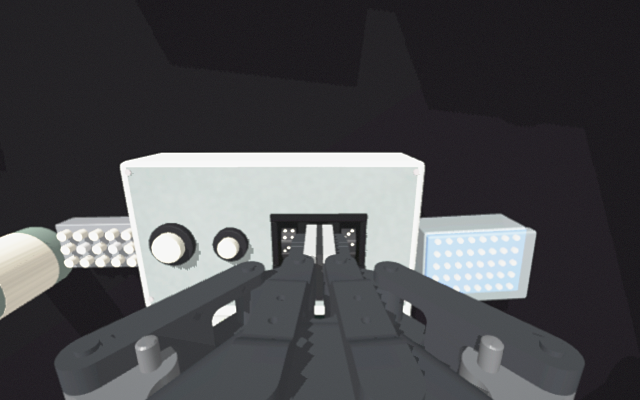

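The bank is at (320,240), hidden behind the fingers. The start key is at (228,247) and the stop key at (168,245). I move forward, past the bank, for a clear view.

```bash
python3 -m jog '[0,-0.06,0,0,0,0,-0.12,0,-0.01,0,0,-0.12,0,-0.01,0,0,-0.12,0,-0.01,0,0,-0.12,0,-0.01,0]'
python3 - <<'E'
from h import *
s=manip.state();print(s["t"],s["position"],s["tcp_rot"])
f=manip.grab_frame("wrist");cv2.imwrite("pics/w2.png",f)
np.save("w2.npy",s,allow_pickle=True)
p=proj("wrist",[[.4995,-.053,.09]],s)[0].astype(int);print(p)
cv2.imwrite("pics/w2c.png",cv2.resize(f[max(0,p[1]-70):p[1]+70,max(0,p[0]-150):p[0]+90],None,fx=3,fy=3,interpolation=2));print(max(0,p[1]-70),p[0]-150)
E
```

```text
t: 2.33
position: [0.5573, -0.0442, 0.2211]
tcp_rot: [-0.001, -0.058, 0.998, 0.0]
wrist_force: [-0.2, 0.4, -0.2]
grip_width: -0.003
grip_force: 0.0
2.325 [ 0.55729746 -0.04416833  0.22106436] [-7.17733956e-04 -5.79047167e-02  9.98321837e-01  1.97898350e-04]
[316 124]
54 166
```

View pics/w2c.png

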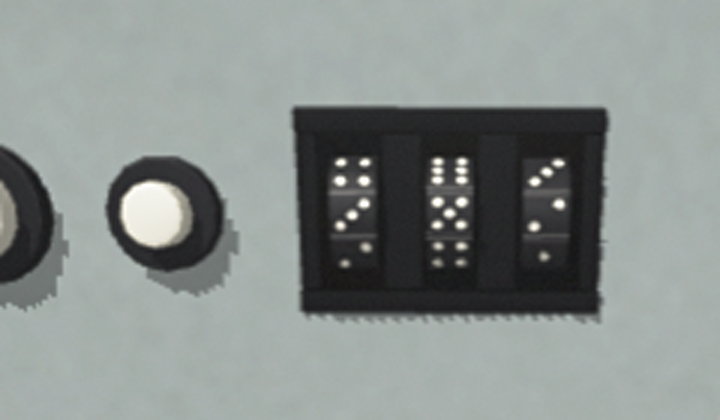

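Crop (offset 166,54, scale 3): units at (352,212) shows 3, tens at (449,212) shows 5, and hundreds at (545,212) shows 2. The start key top is at (153,213). So units need +2 digits (roll +x), tens and hundreds -1 each. Next I compute positions.

```bash
python3 - <<'E'
from h import *
s=np.load("w2.npy",allow_pickle=True).item()
c=lambda a:(np.array(a)+.5)/3-.5+[166,54]
w=cast("wrist",c([[352,213],[449,212],[545,213]]),.097,s)
k=cast("wrist",c([[153,214]]),.102,s)
fr=cast("wrist",c([[293,107],[607,108],[600,313],[303,313]]),.089,s)
print(w,k,fr,fr.mean(0),"sizes",[np.linalg.norm(fr[i]-fr[i-1]) for i in range(4)])
d=w[2]-w[0];print("yaw",np.degrees(np.arctan2(-d[0],d[1])),np.linalg.norm(d))
Q=Ro.from_quat(np.roll(s["tcp_rot"],-1)).as_matrix()
print(Q.round(4))
for n,p in zip("uthk",[*w,*k]):print(n,(Q.T@(p-s["position"])).round(4))
E
```

```text
[[ 0.50329196 -0.08329812  0.097     ]
 [ 0.49956302 -0.05379631  0.097     ]
 [ 0.4964442  -0.024531    0.097     ]] [[ 0.51025346 -0.14224859  0.102     ]] [[ 0.47414298 -0.1048734   0.089     ]
 [ 0.46328556 -0.00925949  0.089     ]
 [ 0.52584026 -0.00146484  0.089     ]
 [ 0.53701944 -0.09745301  0.089     ]] [ 0.50007206 -0.05326269  0.089     ] sizes [np.float64(0.06331281180046598), np.float64(0.09622839302624774), np.float64(0.06303846260882047), np.float64(0.09663695919865735)]
yaw 6.646334073400103 0.059164735338066335
[[-9.933e-01 -1.156e-01 -1.500e-03]
 [-1.156e-01  9.933e-01  3.000e-04]
 [ 1.400e-03  5.000e-04 -1.000e+00]]
u [ 0.058  -0.0327  0.1241]
t [ 0.0583 -0.0029  0.1241]
h [0.058  0.0265 0.1242]
k [ 0.0579 -0.092   0.1191]
```

```bash
python3 -m jog '[0,0.051,-0.003,0.05,0,0,0.051,-0.003,0.1,0,0,0.051,-0.003,0.117,0,0,0.051,-0.003,0.117,0,0,0.051,-0.003,0.117,0,0,0.051,-0.003,0.117,0]'
for i in 1 2; do python3 -m jog '[0,0,0,0.001,0,0,0,0,0.001,0]'; done
```

```text
t: 3.12
position: [0.511, -0.0542, 0.1065]
tcp_rot: [0.002, -0.058, 0.998, -0.001]
wrist_force: [-0.4, 0.6, -0.4]
grip_width: 0.003
grip_force: 0.0
t: 3.38
position: [0.509, -0.0538, 0.1037]
tcp_rot: [0.0, -0.058, 0.998, -0.0]
wrist_force: [-0.2, 0.9, 0.1]
grip_width: -0.001
grip_force: 0.0
t: 3.62
position: [0.5085, -0.0537, 0.1021]
tcp_rot: [-0.0, -0.058, 0.998, 0.0]
wrist_force: [0.8, 0.3, -0.1]
grip_width: -0.004
grip_force: 0.0
```

```bash
for i in 1 2 3; do python3 -m jog '[0,0,0,0.001,0,0,0,0,0.001,0,0,0,0,0.001,0]' | egrep 'pos|wrist'; done
```

```text
position: [0.5086, -0.0538, 0.1013]
wrist_force: [-0.1, -0.0, 0.1]
position: [0.5086, -0.0538, 0.1003]
wrist_force: [-0.4, 0.0, -0.4]
position: [0.5087, -0.0538, 0.0993]
wrist_force: [-0.5, 0.8, -0.4]
```

```bash
python3 -m jog '[0,0.002,0,0.001,0,0,0.002,0,0.001,0,0,0.002,0,0.001,0]' | egrep 'pos|wrist'; for i in 1 2; do python3 -m jog '[0,0,0,0.001,0,0,0,0,0.001,0,0,0,0,0.001,0]' | egrep 'pos|wrist'; done
```

```text
position: [0.5066, -0.054, 0.0983]
wrist_force: [0.3, 0.1, 0.3]
position: [0.5067, -0.054, 0.0973]
wrist_force: [-0.4, -0.1, -0.1]
position: [0.5067, -0.054, 0.0963]
wrist_force: [0.9, -0.7, 0.7]
```

```bash
for i in 1 2 3; do python3 -m jog '[0,0,0,0.0005,0,0,0,0,0.0005,0,0,0,0,0.0005,0]' | egrep 'pos|wrist'; done
```

```text
position: [0.5071, -0.054, 0.0962]
wrist_force: [0.7, 0.1, 3.9]
position: [0.5073, -0.054, 0.0961]
wrist_force: [0.4, 0.4, 7.0]
position: [0.5077, -0.054, 0.0961]
wrist_force: [-0.2, 1.9, 8.7]
```

```bash
python3 -m jog '[0,0.001,0,0,0,0,0.002,0,0,0,0,0.003,0,0,0,0,0.004,0,0,0]' | egrep 'pos|wrist';python3 -m jog '[0,0.001,0,0,0,0,0.002,0,0,0,0,0.003,0,0,0,0,0.004,0,0,0]' | egrep 'pos|wrist'
```

```text
position: [0.5049, -0.0543, 0.0962]
wrist_force: [2.0, 1.6, 6.4]
position: [0.5014, -0.0547, 0.0962]
wrist_force: [2.6, 2.5, 6.0]
```

```bash
python3 -m jog '[0,0.001,0,0.0003,0,0,0.002,0,0.0003,0,0,0.003,0,0.0003,0,0,0.004,0,0.0003,0]' | egrep 'pos|wrist';python3 -m jog '[0,0.001,0,0,0,0,0.002,0,0,0,0,0.003,0,0,0,0,0.003,0,0,0]' | egrep 'pos|wrist'
```

```text
position: [0.4963, -0.0553, 0.0961]
wrist_force: [-0.4, 1.4, 9.5]
position: [0.4934, -0.0556, 0.0961]
wrist_force: [0.1, 1.6, 9.3]
```

```bash
python3 -m jog '[0,0,0,-0.004,0,0,0,0,-0.008,0,0,-0.006,0.015,-0.008,0,0,-0.0136,0.0305,-0.008,0,0,-0.0136,0.0305,-0.005,0,0,-0.0136,0.0305,-0.0025,0,0,-0.0136,0.0305,-0.0025,0,0,-0.0136,0.0305,-0.0025,0,0,-0.0136,0.0305,-0.0025,0]' | egrep 'pos|wrist'; for i in 1 2; do python3 -m jog '[0,0,0,0.0005,0,0,0,0,0.0005,0,0,0,0,0.0005,0]' | egrep 'pos|wrist'; done
```

```text
position: [0.5017, -0.0241, 0.097]
wrist_force: [-0.3, -1.4, -0.2]
position: [0.5018, -0.0239, 0.0965]
wrist_force: [0.2, -0.5, -0.4]
position: [0.502, -0.0239, 0.0963]
wrist_force: [-0.2, -0.5, 2.7]
```

```bash
python3 -m jog '[0,0,0,0.0005,0,0,0,0,0.001,0,0,0,0,0.001,0]' | egrep 'pos|wrist'; python3 -m jog '[0,0.001,0,0.0003,0,0,0.002,0,0.0003,0,0,0.003,0,0.0003,0,0,0.004,0,0.0003,0]' | egrep 'pos|wrist';python3 -m jog '[0,0.001,0,0,0,0,0.002,0,0,0,0,0.003,0,0,0,0,0.004,0,0,0]' | egrep 'pos|wrist'
```

```text
position: [0.5026, -0.0239, 0.0962]
wrist_force: [-1.6, 0.5, 7.3]
position: [0.5002, -0.0242, 0.0962]
wrist_force: [1.1, 2.0, 6.0]
position: [0.4966, -0.0246, 0.0962]
wrist_force: [2.0, 2.1, 5.4]
```

```bash
python3 -m jog '[0,0.001,0,0.0004,0,0,0.002,0,0.0004,0,0,0.003,0,0.0004,0,0,0.004,0,0.0004,0]' | egrep 'pos|wrist';python3 -m jog '[0,0.001,0,0,0,0,0.002,0,0,0,0,0.0025,0,0,0,0,0.0025,0,0,0]' | egrep 'pos|wrist'
```

```text
position: [0.4916, -0.0251, 0.0961]
wrist_force: [0.1, 1.6, 9.7]
position: [0.4889, -0.0254, 0.096]
wrist_force: [-0.7, 0.9, 10.6]
```

```bash
python3 -m jog '[0,0,0,-0.004,0,0,0,0,-0.01,0,0,0,-0.03,-0.01,0,0,-0.002,-0.0592,-0.01,0,0,-0.002,-0.0592,-0.005,0,0,-0.002,-0.0592,-0.0025,0,0,-0.002,-0.0592,-0.0025,0,0,-0.002,-0.0592,-0.0025,0,0,-0.002,-0.0592,-0.0025,0]' | egrep 'pos|wrist'; for i in 1 2; do python3 -m jog '[0,0,0,0.0005,0,0,0,0,0.0005,0,0,0,0,0.0005,0]' | egrep 'pos|wrist'; done
```

```text
position: [0.4959, -0.0836, 0.0967]
wrist_force: [-0.3, -0.1, 0.3]
position: [0.4962, -0.0841, 0.0963]
wrist_force: [0.3, 0.3, 0.6]
position: [0.4964, -0.0841, 0.0962]
wrist_force: [-1.4, 1.1, 5.2]
```

```bash
python3 -m jog '[0,0,0,0.0007,0,0,-0.001,0,0.0007,0,0,-0.002,0,0.0007,0,0,-0.003,0,0.0007,0,0,-0.004,0,0.0007,0]' | egrep 'pos|wrist'; python3 -m jog '[0,-0.001,0,0,0,0,-0.002,0,0,0,0,-0.003,0,0,0,0,-0.004,0,0,0]' | egrep 'pos|wrist'
```

```text
position: [0.5003, -0.0837, 0.0961]
wrist_force: [-2.7, 1.1, 9.6]
position: [0.5055, -0.0831, 0.0962]
wrist_force: [0.4, 1.7, 5.5]
```

```bash
python3 -m jog '[0,-0.001,0,0.0005,0,0,-0.002,0,0.0005,0,0,-0.003,0,0.0005,0,0,-0.004,0,0.0005,0]' | egrep 'pos|wrist'; python3 -m jog '[0,-0.001,0,0,0,0,-0.001,0,0,0,0,-0.001,0,0,0]' | egrep 'pos|wrist'
```

```text
position: [0.5097, -0.0826, 0.0961]
wrist_force: [-1.1, 2.7, 9.2]
position: [0.5104, -0.0825, 0.0961]
wrist_force: [-1.9, 1.6, 9.5]
```

```bash
python3 -m jog '[0,0,0,-0.004,0,0,0,0,-0.008,0,0,0.008,0,-0.008,0,0,0.0145,0,-0.008,0,0,0.0145,0,-0.005,0,0,0.0145,0,-0.0025,0,0,0.0145,0,-0.0025,0,0,0.0145,0,-0.0025,0]' | egrep 'pos|wrist'; for i in 1 2 3; do python3 -m jog '[0,0,0,0.0005,0,0,0,0,0.0005,0,0,0,0,0.0005,0]' | egrep 'pos|wrist'; done
```

```text
position: [0.4948, -0.0843, 0.097]
wrist_force: [-0.5, 0.1, 0.0]
position: [0.4947, -0.0843, 0.0966]
wrist_force: [-1.2, -0.8, 0.1]
position: [0.4948, -0.0843, 0.0963]
wrist_force: [0.6, -0.1, 1.7]
position: [0.495, -0.0843, 0.0961]
wrist_force: [-0.8, 0.4, 4.6]
```

```bash
python3 -m jog '[0,0,0,0.0008,0,0,-0.001,0,0.0008,0,0,-0.002,0,0.0008,0,0,-0.003,0,0.0008,0,0,-0.004,0,0.0008,0]' | egrep 'pos|wrist'; python3 -m jog '[0,-0.001,0,0,0,0,-0.002,0,0,0,0,-0.003,0,0,0,0,-0.004,0,0,0]' | egrep 'pos|wrist';python3 -m jog '[0,-0.001,0,0.0005,0,0,-0.002,0,0.0005,0,0,-0.003,0,0.0005,0,0,-0.004,0,0.0005,0]' | egrep 'pos|wrist'; python3 -m jog '[0,-0.001,0,0,0,0,-0.001,0,0,0,0,-0.001,0,0,0]' | egrep 'pos|wrist'
```

```text
position: [0.499, -0.0839, 0.0961]
wrist_force: [-3.7, 1.3, 10.8]
position: [0.5043, -0.0833, 0.0961]
wrist_force: [-0.5, 2.4, 6.8]
position: [0.5084, -0.0829, 0.0961]
wrist_force: [-0.8, 1.7, 10.9]
position: [0.5091, -0.0828, 0.0961]
wrist_force: [-2.0, 2.3, 10.9]
```

```bash
python3 -m jog '[0,0,0,-0.01,0,0,0,0,-0.06,0,0,-0.03,0.02,-0.11,0,0,-0.05,0.03,-0.125,0,0,-0.05,0.03,-0.125,0,0,-0.05,0.03,-0.125,0,0,-0.05,0.03,-0.125,0,0,-0.05,0.03,-0.125,0]' | egrep 't:|pos|wrist'
python3 - <<'E'
from h import *
s=manip.state();print(s["t"],s["position"])
f=manip.grab_frame("wrist")
np.save("w3.npy",s,allow_pickle=True)
p=proj("wrist",[[.4995,-.053,.09]],s)[0].astype(int);print(p)
cv2.imwrite("pics/w3c.png",cv2.resize(f[max(0,p[1]-70):p[1]+70,max(0,p[0]-150):p[0]+90],None,fx=3,fy=3,interpolation=2));print(p-[150,70])
E
```

```text
t: 22.25
position: [0.5527, -0.0475, 0.2182]
tcp_rot: [-0.001, -0.057, 0.998, 0.0]
wrist_force: [1.0, 0.1, 0.0]
22.25 [ 0.5526576  -0.04750686  0.21823147]
[319 129]
[169  59]
```

View pics/w3c.png

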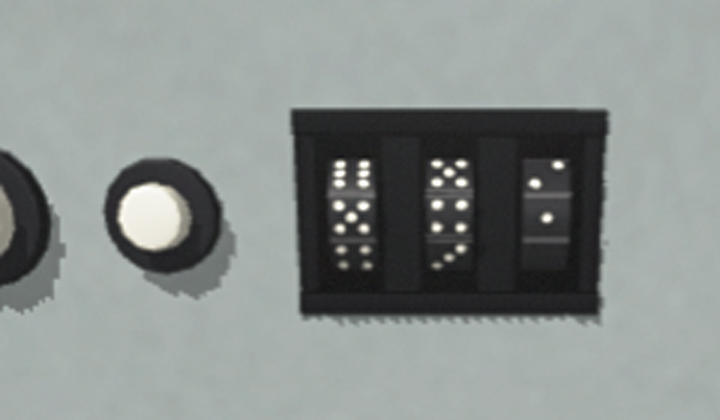

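The wheels read 1-4-5: hundreds at (545,217), tens at (449,215), units at (352,217), all centred in their detents. Next is the start key.

```bash
python3 -m jog '[0,0.026,-0.045,0,0,0,0.053,-0.089,0.03,0,0,0.053,-0.089,0.08,0,0,0.053,-0.089,0.102,0,0,0.053,-0.089,0.102,0,0,0.053,-0.089,0.102,0,0,0.053,-0.089,0.102,0,0,0.053,-0.089,0.102,0]' | egrep 't:|pos|wrist'
```

```text
t: 23.3
position: [0.5124, -0.142, 0.1186]
tcp_rot: [0.001, -0.058, 0.998, -0.001]
wrist_force: [-0.3, -0.4, 0.8]
```

```bash
python3 -m jog '[0,0.001,0,0.005,0,0,0.001,0,0.01,0,0,0.001,0,0.01,0,0,0.001,0,0.01,0]' | egrep 't:|pos|wrist'; python3 -m jog '[0,0,0,0.002,0,0,0,0,0.004,0,0,0,0,0.004,0]' | egrep 't:|pos|wrist';python3 -m jog '[0,0,0,0.001,0,0,0,0,0.002,0,0,0,0,0.002,0]' | egrep 't:|pos|wrist'
```

```text
t: 23.8
position: [0.5103, -0.1418, 0.1071]
tcp_rot: [-0.0, -0.058, 0.998, 0.0]
wrist_force: [-0.4, -0.2, 0.0]
t: 24.18
position: [0.5102, -0.1418, 0.1031]
tcp_rot: [-0.0, -0.058, 0.998, 0.0]
wrist_force: [-0.4, -0.4, -0.0]
t: 24.55
position: [0.5105, -0.1419, 0.1015]
tcp_rot: [0.0, -0.058, 0.998, -0.0]
wrist_force: [-0.7, 0.7, 2.1]
```

```bash
python3 -m jog '[0,0,0,0.001,0,0,0,0,0.002,0,0,0,0,0.003,0,0,0,0,0.004,0,0,0,0,0.004,0]' | egrep 't:|pos|wrist';python3 -m jog '[0,0,0,0.001,0,0,0,0,0.002,0,0,0,0,0.002,0,0,0,0,0.002,0]' | egrep 't:|pos|wrist'
```

```text
t: 25.18
position: [0.5105, -0.1419, 0.0974]
tcp_rot: [0.0, -0.058, 0.998, -0.0]
wrist_force: [-1.1, 0.9, 3.6]
t: 25.68
position: [0.5106, -0.1419, 0.0969]
tcp_rot: [0.0, -0.058, 0.998, -0.0]
wrist_force: [-3.6, 1.1, 12.6]
```

The key has bottomed out (12.6 N at z = 96.9 mm). I lift off, check and hand in.

```bash
python3 -m jog '[0,0,0,-0.005,0,0,0,0,-0.02,0,0,-0.02,0.03,-0.07,0,0,-0.042,0.09,-0.12,0,0,-0.042,0.09,-0.12,0,0,-0.042,0.09,-0.12,0,0,-0.042,0.09,-0.12,0,0,-0.042,0.09,-0.12,0]' | egrep 't:|pos|wrist'
python3 - <<'E'
from h import *
s=manip.state()
f=manip.grab_frame("wrist")
p=proj("wrist",[[.4995,-.053,.09]],s)[0].astype(int)
cv2.imwrite("pics/w4c.png",cv2.resize(f[max(0,p[1]-70):p[1]+70,max(0,p[0]-150):p[0]+90],None,fx=3,fy=3,interpolation=2))
E
```

```text
t: 26.68
position: [0.5404, -0.0484, 0.2135]
tcp_rot: [-0.002, -0.057, 0.998, 0.0]
wrist_force: [-0.6, -0.2, -0.8]
```

View pics/w4c.png

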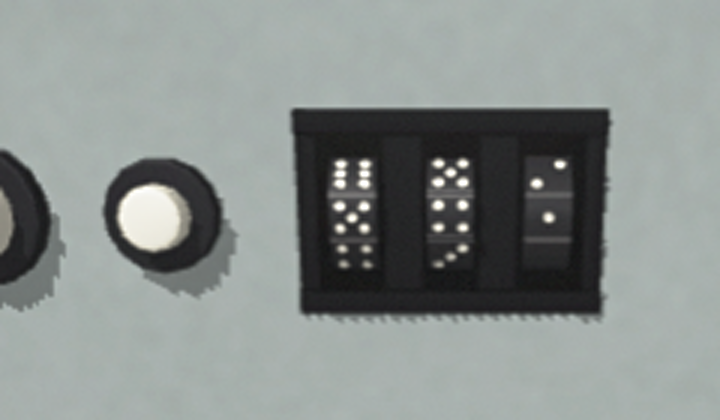

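The wheels still show 1-4-5 at (547/449/352, 217), and the start key at (153,216) is back up.

```bash
python3 -c "
from cell import manip
print(manip.finish_job())"
```

```text
the job is handed in; nothing more can be done
None
```

The job is handed in: the last picture shows the wheels at 1-4-5 and the start key back up after a full press, the arm touched only the wheels and that key, and `finish_job()` gave no verdict.

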